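# Restock the hotel room's amenity caddy

## Task

Restock the amenity caddy: first take the empty see-through bottle out of it and stand it on the round steel service tray, and only then stand the three fresh white bottles in the caddy, each in the compartment of its cap's colour (green, blue, yellow). Keep every bottle upright and set it down rather than dropping it. The black bottle with the blue cap and the white one with the red cap are the guest's own: leave them standing where they are.

Things in the scene. Friction and masses are not known exactly. Their poses are not given: they have to be found in the camera images.
- fresh_green: Round capped bottle, 48 mm diameter with straight sides up to 86 mm, then a sloping shoulder and a cap of 29 mm diameter; 116 mm tall. Origin: centre of its underside, z up. Fresh bottle: opaque white body, green cap and a green band near the foot. About 0.2 kg. Stands loose on the table.
- fresh_blue: Round capped bottle, 48 mm diameter with straight sides up to 86 mm, then a sloping shoulder and a cap of 29 mm diameter; 116 mm tall. Origin: centre of its underside, z up. Fresh bottle: opaque white body, blue cap and a blue band near the foot. About 0.2 kg. Stands loose on the table.
- fresh_yellow: Round capped bottle, 48 mm diameter with straight sides up to 86 mm, then a sloping shoulder and a cap of 29 mm diameter; 116 mm tall. Origin: centre of its underside, z up. Fresh bottle: opaque white body, yellow cap and a yellow band near the foot. About 0.2 kg. Stands loose on the table.
- empty_bottle: Round capped bottle, 48 mm diameter with straight sides up to 86 mm, then a sloping shoulder and a cap of 29 mm diameter; 116 mm tall. Origin: centre of its underside, z up. The empty: see-through body, green cap, about 0.05 kg. At the start it stands loose in the green compartment of the caddy.
- cell_green: Green cell: square plastic compartment, green throughout, fixed in the caddy: 88 mm outside, 78 mm clear inside, open on top. Origin: centre of its underside, 6 mm above the table; inner floor 5 mm and rim 34 mm above the origin. x, y along its sides, y along the caddy's row. Fixed dark wooden caddy (282 x 102 mm, walls 32 mm high): three compartments in a row, 90 mm apart, in any order.
- cell_blue: Blue cell: square plastic compartment, blue throughout, fixed in the caddy: 88 mm outside, 78 mm clear inside, open on top. Origin: centre of its underside, 6 mm above the table; inner floor 5 mm and rim 34 mm above the origin. x, y along its sides, y along the caddy's row.
- cell_yellow: Yellow cell: square plastic compartment, yellow throughout, fixed in the caddy: 88 mm outside, 78 mm clear inside, open on top. Origin: centre of its underside, 6 mm above the table; inner floor 5 mm and rim 34 mm above the origin. x, y along its sides, y along the caddy's row.
- service_tray: Round steel service tray, fixed: 160 mm diameter, 152 mm inside its 14 mm high rim, floor 6 mm above the table. Origin: centre of its underside on the table. (Beyond it all, a black charging dock and a book, under 50 mm high, lie fixed at the table's far edge, more than 0.77 m ahead of the robot, out of the way.)
- guest_black: Round capped bottle, 48 mm diameter with straight sides up to 86 mm, then a sloping shoulder and a cap of 29 mm diameter; 116 mm tall. Origin: centre of its underside, z up. The guest's own: black body, blue cap. Stands loose on the table.
- guest_red: Round capped bottle, 48 mm diameter with straight sides up to 86 mm, then a sloping shoulder and a cap of 29 mm diameter; 116 mm tall. Origin: centre of its underside, z up. The guest's own: white body, red cap and red band near the foot. Stands loose on the table.

How it is judged:
By the outcome, as a careful person would: the job done as asked, in the order asked, and still so for the second after the job is handed in, with the robot touching nothing.
It also fails if it takes over 112 s, if anything falls off the work surface, if the arm or the gripper's body presses on something with over 40 N, if the wrist force passes 120 N, or if a joint passes its speed limit or range.

## Robot

A 6-joint arm with a two-finger parallel gripper is mounted at the origin on the work surface. World frame = base frame: x ahead of the robot, y to its left, z up, the work surface at z = 0. Lengths are in m, angles in rad, forces in N, time in s.
With the tool pointing down it reaches from about 0.4 to 0.825 m from the base axis. Payload 7 kg.
Tool frame: the origin (TCP) lies midway between the tips of the shut fingers; the grasp point (between the pads) lies 19 mm behind it; z points along the fingers, y is the line along which they close (so a half turn about z gives the same grasp; the last joint's range is limited). The gripper opens to 88 mm and grips with 3 to 60 N. Pads are 19 mm wide; open, the fingers measure 130 mm over their backs; the gripper's body (78 mm by 193 mm) begins 47 mm behind the grasp point.
Start: joints at [1.434, 0.359, 0.012, 0, -1.224, -0.288], TCP at [0.278, 0.615, 0.227] pointing down, gripper open.
Joint ranges: [-3.07, 3.07], [-1.43, 2.12], [-1.02, 1.25], [-3.03, 1.67], [-3.05, -0], [-3.03, 3.03]. Speed limits (rad/s): [2.39, 2.39, 3.01, 3.14, 3.14, 3.14].

## Interface

Orientations are given as a rotation vector (axis times angle).
In Python, from cell import manip gives the robot as it stands. The module is installed in compiled form; this text tells all that it offers.
- The arm moves only by the tool apply_moves, never from a script. Its argument "series" is a list of rows, each a list of 7 numbers: the shift along the world's x, y, z in mm, then the turn, a rotation vector about the world's x, y, z in degrees, then the finger opening in mm, from 0 to 87.6. In form: [[x, y, z, ax, ay, az, claw], ...]. A call has 1 to 10 rows; each row shifts and turns the commanded pose from where the row before left it; what a row does not reach is not made up. A row lasts 1/8 s, in which the tool goes at most 62.5 mm and 10.7 degrees, less where a joint would pass 70% of its speed; a pose out of reach is approached as far as the arm can. A call with a gripper value outside its range is refused whole. The fingers move at their own pace and stop on an object; "force" is the grip in N (left out, the last holds). Time passes only in rows, so rows that do not move let the fingers close. It gives the time, the measured TCP pose, the force, the opening and the grip force at its end, in the units of the state.
- manip.observe(): the state, without advancing time (a new reading comes with each control period).
- manip.read_camera(name): name is "scene" or "side" or "wrist"; returns a dict with "pixels" (420x560x3 uint8, red, green, blue), "fovy" (degrees; the focal length in pixels is half the picture's height over the tangent of half this angle, whatever the lens; pixels are square), "cx", "cy" (the principal point, pixels), "camera_from_world" (4x4, takes a point from world to camera coordinates). Camera axes: x right, y down, z forward; pixel columns grow to the right and rows downward; lengths in m; the calibration is good to about 2 mm. A picture is of the moment at which its call begins. There is no depth.
- manip.sign_off(): hands the job in; it is judged then, once.
The state is a dict: "clock": time; "q": joint angles; "qvel": joint speeds; "joint_efforts": joint torques, N m; "position": TCP position; "eef_rot": TCP orientation; "wrist_force": force on the tool from outside, world axes, zero at the start; "ft_torque": the same for the moment, N m; "grip_width": finger opening in m; "finger_force": force on a finger pad.
Only numpy, scipy, OpenCV 4.12 (cv2) and the standard library are available. Lean on these libraries where they do the work, as an engineer would, in place of code of your own. Each camera call takes 0.05 s, during which the arm holds its last target. There are 200 camera calls.

## Working session

There is one attempt and no reset: what is moved stays moved. The work goes in short steps, Python scripts to look and compute and a tool call to move; the robot and the scene stay as the last step left them, time stands still between calls to the robot, and variables do not carry over. Pictures are saved under pics/ and viewed, at most 14 in all, crops included, and the job is handed in when it is done.

Besides the shell and the picture viewer there is one more tool, called as name(argument=value, ...) on one line, values as JSON. apply_moves: Moves the arm, as the interface text tells. Its arguments: {"type":"object","properties":{"series":{"type":"array"},"force":{"type":"number"}},"required":["series"]}

```bash
mkdir -p pics
cat > h.py <<'E'
import numpy as np, cv2
from cell import manip
def cam(n):
    c=manip.read_camera(n); c['f']=c['pixels'].shape[0]/2/np.tan(np.radians(c['fovy'])/2); return c
def ray(c,u,v,z):
    M=np.array(c['camera_from_world']);R=M[:3,:3];o=-R.T@M[:3,3]
    d=R.T@np.array([(u-c['cx'])/c['f'],(v-c['cy'])/c['f'],1]); return o+d*(z-o[2])/d[2]
def save(c,n): cv2.imwrite('pics/'+n+'.png',cv2.cvtColor(c['pixels'],cv2.COLOR_RGB2BGR))
E
python3 - <<'E'
from h import *
np.set_printoptions(precision=4,suppress=True)
for n in('scene','side','wrist'):
    c=cam(n);save(c,n+'0');print(n,c['fovy'],c['cx'],c['cy']);print(np.array(c['camera_from_world']))
print(manip.observe())
E
```

```text
scene 45.42966780326721 274.8573893109724 205.6317769391666
[[ 0.9092  0.4163 -0.0092 -0.4963]
 [ 0.3322 -0.7385 -0.5868 -0.1487]
 [-0.2511  0.5304 -0.8097  1.3075]
 [ 0.      0.      0.      1.    ]]
side 54.43263551137846 283.55264737280794 209.04613195682543
[[-0.9672 -0.2539  0.001   0.5205]
 [-0.1831  0.6947 -0.6956  0.1564]
 [ 0.1759 -0.673  -0.7184  0.732 ]
 [ 0.      0.      0.      1.    ]]
wrist 71.35768536151272 277.6095458745862 209.17723666277288
[[-0.4119 -0.9112  0.0019  0.6756]
 [-0.8753  0.3962  0.2771 -0.0347]
 [-0.2533  0.1125 -0.9608  0.3904]
 [ 0.      0.      0.      1.    ]]
{'clock': 0.15, 'q': array([ 1.4341,  0.3592,  0.0113, -0.0003, -1.2241, -0.2881]), 'qvel': array([ 0.0006, -0.0022,  0.0026,  0.0019,  0.0001, -0.0018]), 'joint_efforts': array([ -0.001 , -58.3273,  29.3291,   7.0011,   0.0088,  -0.0001]), 'position': array([0.2781, 0.6147, 0.2258]), 'eef_rot': array([ 3.0697, -0.6621, -0.0002]), 'wrist_force': array([ 0.0473,  0.2071, -0.6438]), 'ft_torque': array([ 0.0059,  0.0036, -0.0096]), 'finger_force': 0.0, 'grip_width': 0.08776555191432557}
```

View pics/scene0.png

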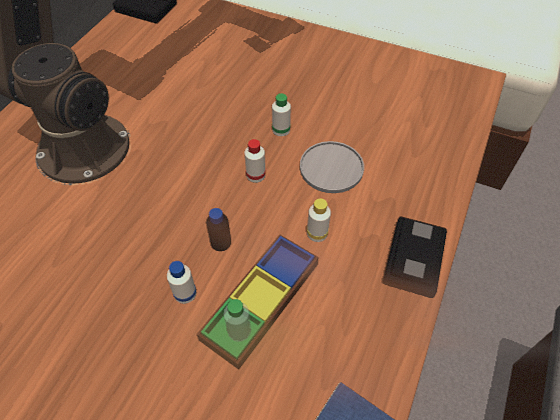

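View pics/side0.png

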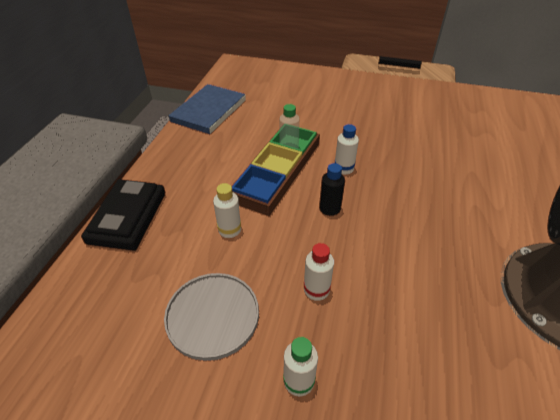

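Scene: white green-capped bottle (281,100), red (254,146), yellow (320,206), black (216,215), fresh blue (177,268), empty (235,308) in the green cell; tray (332,166). Side: green (301,348), red (320,253), yellow (224,191), black (335,172), blue (349,131), empty (290,110), tray (212,315).

```bash
cat > m.py <<'E'
from h import *
np.set_printoptions(precision=4,suppress=True)
HUE=dict(green=(45,80),blue=(100,130),yellow=(20,35),red=(0,8))
def blob(c,u,v,col,w=13):
    hsv=cv2.cvtColor(c['pixels'],cv2.COLOR_RGB2HSV);lo,hi=HUE[col]
    m=cv2.inRange(hsv,(lo,130,60),(hi,255,255))
    if col=='red': m|=cv2.inRange(hsv,(172,130,60),(180,255,255))
    k=np.zeros_like(m);k[max(0,v-w):v+w,max(0,u-w):u+w]=255
    n,l,s,ce=cv2.connectedComponentsWithStats(m&k)
    i=1+np.argmax(s[1:,4]);return ce[i],s[i,4]
def tri(c1,p1,c2,p2):
    P=[np.diag([c['f'],c['f'],1])@np.eye(3)@np.array(c['camera_from_world'])[:3] for c in(c1,c2)]
    x=[np.array([[p[0]-c['cx']],[p[1]-c['cy']]],float) for c,p in((c1,p1),(c2,p2))]
    X=cv2.triangulatePoints(P[0],P[1],*x)[:,0];return X[:3]/X[3]
E
python3 - <<'E'
from m import *
a,b=cam('scene'),cam('side')
T=dict(fg=('green',281,100,301,348),red=('red',254,146,320,253),fy=('yellow',320,206,224,191),blk=('blue',216,215,335,172),fb=('blue',177,268,349,131),emp=('green',235,307,290,110))
for k,(c,u,v,u2,v2) in T.items():
    p,s=blob(a,u,v,c);q,s2=blob(b,u2,v2,c)
    print(k,p.round(1),s,q.round(1),s2,tri(a,p,b,q),ray(a,*p,.108)[:2],ray(b,*q,.108)[:2])
# tray: extreme outline by eye in both (rim z .014)
for c,pts in((a,((299,166),(364,166),(332,142),(332,190))),(b,((165,315),(259,315),(212,276),(212,355)))):
    print('tray',np.array([ray(c,*p,.014)[:2] for p in pts]))
# cells: rim-level outlines from colour masks
for c,d in((a,dict(blue=(287,262),yellow=(262,295),green=(232,330))),(b,dict(blue=(260,185),yellow=(277,161),green=(294,140)))):
    hsv=cv2.cvtColor(c['pixels'],cv2.COLOR_RGB2HSV)
    for col,(u,v) in d.items():
        lo,hi=HUE[col];m=cv2.inRange(hsv,(lo,100,40),(hi,255,255))
        n,l,s,ce=cv2.connectedComponentsWithStats(m)
        ys,xs=np.nonzero(l);i=l[v,u]
        if i==0: print(col,'miss',hsv[v,u]);continue
        r=cv2.minAreaRect(cv2.findContours((l==i).astype('uint8'),0,2)[0][0])
        cn=cv2.findContours((l==i).astype('uint8'),0,2)[0][0][:,0]
        W=np.array([ray(c,*p,.040)[:2] for p in cn]).astype('float32')
        r=cv2.minAreaRect(W);print(col,s[i,4],r)
E
```

```text
fg [281.1  98.9] 80 [300.7 356.2] 89 [0.4389 0.2776 0.1028] [0.4396 0.2718] [0.441  0.2809]
red [253.7 145.6] 151 [320.4 252.3] 295 [0.4476 0.1021 0.1082] [0.4462 0.1021] [0.4493 0.1027]
fy [319.9 205.7] 167 [224.1 191.2] 218 [0.6502 0.0057 0.1075] [0.6493 0.0049] [0.6516 0.0067]
blk [215.5 212.3] 83 [334.8 170.7] 191 [ 0.4589 -0.1023  0.1108] [ 0.4562 -0.1009] [ 0.4612 -0.1043]
fb [176.6 268.8] 186 [348.9 130.7] 124 [ 0.4523 -0.2493  0.1064] [ 0.4517 -0.2501] [ 0.4539 -0.2457]
emp [235.2 301.6] 33 [289.4 110.4] 92 [ 0.5928 -0.2698  0.1228] [ 0.587  -0.2645] [ 0.6005 -0.2912]
tray [[0.5375 0.1628]
 [0.6847 0.2288]
 [0.5834 0.2723]
 [0.6391 0.1258]]
tray [[0.6856 0.2271]
 [0.5321 0.1867]
 [0.6383 0.1329]
 [0.5829 0.2724]]
blue miss [121  82 130]
yellow 1756 ((0.6039343476295471, -0.20083050429821014), (0.09366173297166824, 0.09174919128417969), 79.16461944580078)
green miss [ 41  68 112]
blue 1203 ((0.6220115423202515, -0.10430340468883514), (0.09326370805501938, 0.09045104682445526), 79.41529846191406)
yellow 985 ((0.6052078008651733, -0.19769763946533203), (0.09162236750125885, 0.09471207857131958), 77.27870178222656)
green miss [ 59  81 123]
```

apply_moves(series=[[15,-40,0,0,0,-7.6,80],[15,-40,0,0,0,-7.6,80],[15,-40,0,0,0,-7.6,80],[15,-40,0,0,0,-7.6,80],[15,-40,0,0,0,-7.6,80],[15,-40,0,0,0,-7.6,80],[15,-40,0,0,0,-7.6,80],[15,-40,0,0,0,-7.6,80],[15,-40,0,0,0,-7.6,80],[15,-40,0,0,0,-7.6,80]])

```text
clock: 1.5
position: [0.4284, 0.2137, 0.2268]
eef_rot: [-2.007, 2.416, 0.0]
wrist_force: [0.2, 0.3, 0.6]
grip_width: 0.0797
finger_force: 0.0
```

apply_moves(series=[[15,-40,0,0,0,0,80],[15,-40,0,0,0,0,80],[15,-40,0,0,0,0,80],[15,-40,0,0,0,0,80],[15,-40,0,0,0,0,80],[15,-40,0,0,0,0,80],[15,-40,0,0,0,0,80],[15,-40,0,0,0,0,80],[0,0,0,0,0,0,80],[0,0,0,0,0,0,80]])

```text
clock: 2.75
position: [0.5479, -0.1051, 0.2263]
eef_rot: [2.011, -2.413, -0.001]
wrist_force: [0.5, 0.1, -0.6]
grip_width: 0.08
finger_force: 0.0
```

Run:
```python
from m import *
c=cam('wrist');save(c,'wrist1');M=np.array(c['camera_from_world']);print(-M[:3,:3].T@M[:3,3])
s=manip.observe();print(s['position'],s['eef_rot'],s['q'])
```

```text
[ 0.5346 -0.1774  0.384 ]
[ 0.5479 -0.1046  0.2265] [ 2.0123 -2.4124 -0.0004] [ 0.1622  0.1669 -0.2495 -0.0002 -1.1547 -0.3425]
```

View pics/wrist1.png

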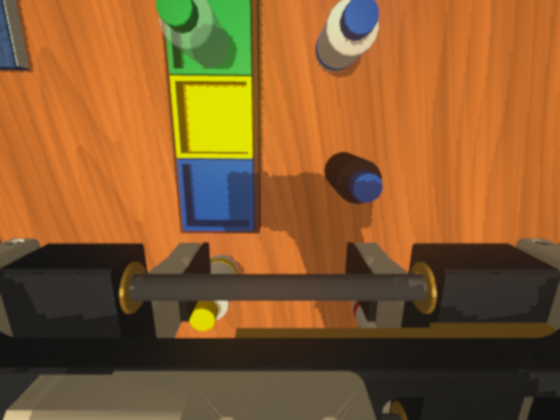

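Wrist: empty's cap (178,8) in the green cell (bottom edge 171..252, row 75), yellow cell (171,76)-(254,160), blue cell to row 233, fresh blue cap (360,17), black cap (367,186).

Run:
```python
from m import *
c=cam('wrist')
for p in((171,76),(252,75),(254,158),(176,160),(257,232),(181,233)): print(ray(c,*p,.040)[:2])
HUE['green']=(40,90)
a,b=cam('scene'),cam('side')
print('emp wrist',ray(c,177,10,.124)[:2])
for n,cc,u,v in(('fg',a,281,100),('fg',b,301,348),('emp',a,235,307),('emp',b,290,110)):
    hsv=cv2.cvtColor(cc['pixels'],cv2.COLOR_RGB2HSV)
    lo=(40,150,40)
    m=cv2.inRange(hsv,lo,(90,255,255));k=0*m;k[v-13:v+13,u-11:u+11]=255
    _,l,s,ce=cv2.connectedComponentsWithStats(m&k);i=1+np.argmax(s[1:,4]);print(n,ce[i],s[i],ray(cc,*ce[i],.108 if n=='fg' else .119)[:2])
    cr=cc['pixels'][v-20:v+30,u-25:u+25];cv2.imwrite(f'/tmp/{n}{u}.png',cr[...,::-1])
im=np.hstack([cv2.resize(cv2.imread(f'/tmp/{f}.png'),(200,200),interpolation=0) for f in('fg281','fg301','emp235','emp290')]);cv2.imwrite('pics/crop.png',im)
```

```text
[ 0.6394 -0.2474]
[ 0.5529 -0.2327]
[ 0.5687 -0.1452]
[ 0.6588 -0.1592]
[ 0.5834 -0.0544]
[ 0.6775 -0.0702]
emp wrist [ 0.5962 -0.2748]
fg [278. 104.] [277 102   4   4   7] [0.4401 0.2519]
fg [309. 355.] [309 355   1   1   1] [0.4307 0.2764]Traceback (most recent call last):
  File "<stdin>", line 11, in <module>
    return _wrapfunc(a, 'argmax', axis=axis, out=out, **kwds)
    return bound(*args, **kwds)
ValueError: attempt to get argmax of an empty sequence
```

apply_moves(series=[[10,-24,0,0,0,0,80],[10,-24,0,0,0,0,80],[10,-24,0,0,0,0,80],[10,-24,0,0,0,0,80],[0,0,0,0,0,0,80]])

```text
clock: 3.58
position: [0.5885, -0.2015, 0.2262]
eef_rot: [2.011, -2.413, -0.0]
wrist_force: [0.3, 0.2, 0.4]
grip_width: 0.0801
finger_force: 0.0
```

Run:
```python
from m import *
c=cam('wrist');save(c,'wrist2');print(manip.observe()['position'])
```

```text
[ 0.5882 -0.2008  0.2263]
```

View pics/wrist2.png

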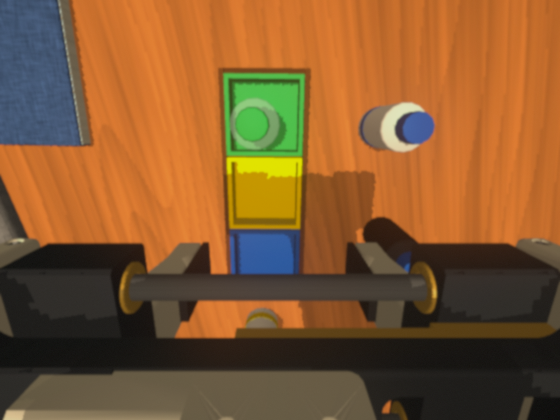

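Wrist: empty's cap centred at (251,124), green cell (223,73)–(306,156), fresh-blue cap (415,127).

Run:
```python
from m import *
c=cam('wrist')
print('emp cap',ray(c,251,124,.126)[:2],'body',ray(c,256,123,.097)[:2])
print('fb cap',ray(c,417,127,.114)[:2])
print('green',np.mean([ray(c,*p,.04)[:2] for p in((223,73),(306,73),(304,156),(227,156))],0),[ray(c,*p,.04)[:2] for p in((223,73),(306,73),(304,156),(227,156))])
```

```text
emp cap [ 0.5971 -0.2777] body [ 0.5948 -0.2783]
fb cap [ 0.4535 -0.249 ]
green [ 0.5873 -0.2848] [array([ 0.6234, -0.3364]), array([ 0.5353, -0.3203]), array([ 0.5512, -0.2332]), array([ 0.6393, -0.2492])]
```

apply_moves(series=[[4,-39,0,0,0,0,80],[4,-38,0,0,0,0,80],[0,0,-40,0,0,0,80],[0,0,-40,0,0,0,80],[0,0,-40,0,0,0,80],[0,0,-25,0,0,0,80],[0,0,-13,0,0,0,80],[0,0,0,0,0,0,80]], force=10)

```text
clock: 4.68
position: [0.596, -0.2773, 0.0683]
eef_rot: [2.013, -2.411, -0.001]
wrist_force: [0.4, 0.3, 0.4]
grip_width: 0.0801
finger_force: 0.0
```

apply_moves(series=[[0,0,0,0,0,0,60],[0,0,0,0,0,0,55],[0,0,0,0,0,0,50],[0,0,0,0,0,0,44],[0,0,0,0,0,0,40],[0,0,0,0,0,0,40],[0,0,0,0,0,0,40]])

```text
clock: 5.55
position: [0.5964, -0.2781, 0.0689]
eef_rot: [-2.012, 2.412, -0.001]
wrist_force: [-1.2, 0.5, 4.8]
grip_width: 0.0474
finger_force: 10.0
```

apply_moves(series=[[0,0,10,0,0,0,40],[0,0,25,0,0,0,40],[0,0,40,0,0,0,40],[0,0,40,0,0,0,40],[0,0,40,0,0,0,40],[0,8,5,0,0,0,40],[1,25,0,0,0,0,40],[2,40,0,0,0,0,40],[2,40,0,0,0,0,40],[2,40,0,0,0,0,40]])

```text
clock: 6.8
position: [0.6025, -0.1236, 0.2279]
eef_rot: [2.011, -2.412, -0.002]
wrist_force: [1.3, 0.3, -0.5]
grip_width: 0.0476
finger_force: 10.0
```

apply_moves(series=[[2,40,0,0,0,0,40],[2,40,0,0,0,0,40],[2,40,0,0,0,0,40],[2,40,0,0,0,0,40],[0,40,0,0,0,0,40],[0,40,0,0,0,0,40],[0,25,0,0,0,0,40],[0,10,0,0,0,0,40],[0,0,0,0,0,0,40],[0,0,0,0,0,0,40]])

```text
clock: 8.05
position: [0.6111, 0.149, 0.2285]
eef_rot: [2.011, -2.413, -0.0]
wrist_force: [-0.0, -0.3, 0.2]
grip_width: 0.0475
finger_force: 10.0
```

Run:
```python
from m import *
a,b=cam('scene'),cam('side');s=manip.observe();print(s['position'],s['wrist_force'],s['grip_width'])
cv2.imwrite('pics/hold.png',np.hstack([a['pixels'][60:260,230:430],b['pixels'][150:400,110:360][:200]]) [...,::-1])
```

```text
[0.6112 0.149  0.2287] [-0.3274 -0.2773 -0.325 ] 0.04756593147617583
```

View pics/hold.png

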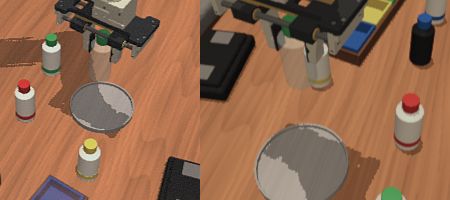

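The crop shows the empty held upright, still short of the tray centre by about 51 mm in y.

apply_moves(series=[[0,25,0,0,0,0,40],[0,26,0,0,0,0,40],[0,0,-30,0,0,0,40],[0,0,-40,0,0,0,40],[0,0,-40,0,0,0,40],[0,0,-30,0,0,0,40],[0,0,-15,0,0,0,40],[0,0,-5,0,0,0,40],[0,0,0,0,0,0,40],[0,0,0,0,0,0,40]])

```text
clock: 9.4
position: [0.6119, 0.2015, 0.0699]
eef_rot: [-2.011, 2.411, -0.001]
wrist_force: [0.1, 0.7, -0.2]
grip_width: 0.0477
finger_force: 10.0
```

apply_moves(series=[[0,0,-2,0,0,0,40],[0,0,-2,0,0,0,40],[0,0,0,0,0,0,40]])

```text
clock: 9.78
position: [0.6111, 0.2009, 0.0645]
eef_rot: [2.012, -2.413, -0.0]
wrist_force: [-0.7, -0.1, -0.5]
grip_width: 0.0476
finger_force: 10.0
```

apply_moves(series=[[0,0,-1,0,0,0,40],[0,0,-1,0,0,0,40],[0,0,0,0,0,0,40]])

```text
clock: 10.15
position: [0.6117, 0.201, 0.0636]
eef_rot: [-2.012, 2.411, -0.001]
wrist_force: [-1.4, -1.9, 6.0]
grip_width: 0.0473
finger_force: 10.0
```

apply_moves(series=[[0,0,0,0,0,0,50],[0,0,0,0,0,0,54],[0,0,0,0,0,0,60],[0,0,0,0,0,0,70],[0,0,15,0,0,0,76],[0,0,35,0,0,0,76],[0,0,40,0,0,0,76],[0,0,40,0,0,0,80],[0,0,30,0,0,0,80]])

```text
clock: 11.28
position: [0.6116, 0.2011, 0.226]
eef_rot: [-2.011, 2.41, -0.001]
wrist_force: [0.2, 0.6, -1.5]
grip_width: 0.0797
finger_force: 0.0
```

apply_moves(series=[[-20,20,0,0,0,0,80],[-28,28,0,0,0,0,80],[-28,28,0,0,0,0,80],[-28,28,0,0,0,0,80],[-28,28,0,0,0,0,80],[-28,28,0,0,0,0,80],[0,0,0,0,0,0,80],[0,0,0,0,0,0,80]])

```text
clock: 12.28
position: [0.4513, 0.361, 0.2234]
eef_rot: [-2.013, 2.411, 0.0]
wrist_force: [0.6, -0.8, -0.8]
grip_width: 0.0802
finger_force: 0.0
```

Run:
```python
from m import *
c=cam('wrist');save(c,'wrist3');print(manip.observe()['position'])
a=cam('scene')
cv2.imwrite('pics/w3.png',np.hstack([c['pixels'][:300],a['pixels'][60:360,230:430]])[...,::-1])
```

```text
[0.4516 0.3607 0.2232]
```

View pics/w3.png

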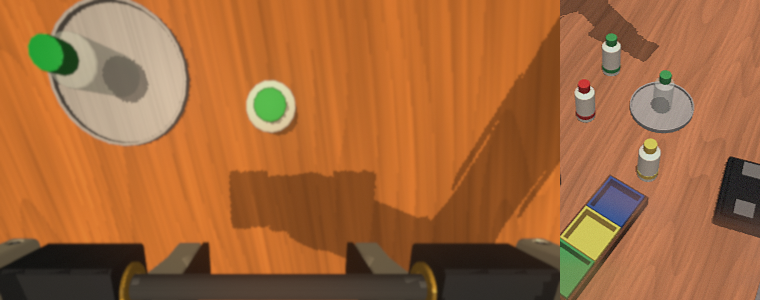

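The empty stands upright on the tray; fresh green's cap is at wrist pixel (269,104), its shoulder ring at (271,106).

Run:
```python
from m import *
c=cam('wrist')
print('fg',ray(c,269.5,104,.115)[:2],ray(c,271,106,.086)[:2])
```

```text
fg [0.4424 0.2702] [0.4418 0.2703]
```

apply_moves(series=[[-3,-30,0,0,0,0,80],[-3,-30,0,0,0,0,80],[-3,-30,0,0,0,0,80],[0,0,-30,0,0,0,80],[0,0,-40,0,0,0,80],[0,0,-40,0,0,0,80],[0,0,-35,0,0,0,80],[0,0,-20,0,0,0,80],[0,0,0,0,0,0,80],[0,0,0,0,0,0,80]], force=15)

```text
clock: 13.68
position: [0.4429, 0.271, 0.0585]
eef_rot: [-2.011, 2.412, -0.0]
wrist_force: [0.8, -0.1, 0.7]
grip_width: 0.0798
finger_force: 0.0
```

apply_moves(series=[[0,0,0,0,0,0,60],[0,0,0,0,0,0,55],[0,0,0,0,0,0,50],[0,0,0,0,0,0,44],[0,0,0,0,0,0,40],[0,0,0,0,0,0,40],[0,0,0,0,0,0,40]])

```text
clock: 14.55
position: [0.4423, 0.2711, 0.0578]
eef_rot: [-2.012, 2.412, 0.0]
wrist_force: [-1.6, -0.0, 5.8]
grip_width: 0.0476
finger_force: 15.0
```

apply_moves(series=[[0,0,10,0,0,0,40],[0,0,25,0,0,0,40],[0,0,40,0,0,0,40],[0,0,40,0,0,0,40],[0,0,40,0,0,0,40],[2,-8,15,0,0,0,40],[6,-24,0,0,0,0,40],[10,-38,0,0,0,0,40],[10,-38,0,0,0,0,40],[10,-38,0,0,0,0,40]])

```text
clock: 15.8
position: [0.4796, 0.1232, 0.2265]
eef_rot: [2.011, -2.411, -0.001]
wrist_force: [0.5, 0.6, -2.1]
grip_width: 0.0477
finger_force: 15.0
```

apply_moves(series=[[10,-38,0,0,0,0,40],[10,-38,0,0,0,0,40],[10,-38,0,0,0,0,40],[10,-38,0,0,0,0,40],[10,-38,0,0,0,0,40],[10,-38,0,0,0,0,40],[10,-38,0,0,0,0,40],[10,-38,0,0,0,0,40],[10,-38,0,0,0,0,40],[10,-38,0,0,0,0,40]])

```text
clock: 17.05
position: [0.5794, -0.2564, 0.2261]
eef_rot: [2.011, -2.412, -0.003]
wrist_force: [-0.3, 0.9, -2.1]
grip_width: 0.0481
finger_force: 15.0
```

apply_moves(series=[[4,-20,0,0,0,0,40],[4,-10,0,0,0,0,40],[0,0,0,0,0,0,40],[0,0,0,0,0,0,40]])

```text
clock: 17.55
position: [0.5881, -0.2841, 0.2276]
eef_rot: [-2.013, 2.412, 0.0]
wrist_force: [0.5, -0.2, -2.2]
grip_width: 0.0477
finger_force: 15.0
```

apply_moves(series=[[0,0,-25,0,0,0,40],[0,0,-40,0,0,0,40],[0,0,-40,0,0,0,40],[0,0,-30,0,0,0,40],[0,0,-15,0,0,0,40],[0,0,-4,0,0,0,40],[0,0,-2,0,0,0,40],[0,0,-1,0,0,0,40],[0,0,0,0,0,0,40]])

```text
clock: 18.68
position: [0.5886, -0.2851, 0.0714]
eef_rot: [-2.012, 2.412, -0.001]
wrist_force: [-0.3, -0.1, -1.7]
grip_width: 0.048
finger_force: 15.0
```

apply_moves(series=[[0,0,-1,0,0,0,40],[0,0,-1,0,0,0,40],[0,0,-1,0,0,0,40],[0,0,0,0,0,0,40]])

```text
clock: 19.18
position: [0.5884, -0.2852, 0.0688]
eef_rot: [-2.013, 2.412, -0.001]
wrist_force: [-2.7, 2.1, 7.6]
grip_width: 0.0481
finger_force: 15.0
```

apply_moves(series=[[0,0,0,0,0,0,50],[0,0,0,0,0,0,54],[0,0,0,0,0,0,60],[0,0,0,0,0,0,70],[0,0,15,0,0,0,76],[0,0,35,0,0,0,76],[0,0,40,0,0,0,76],[0,0,40,0,0,0,80],[0,0,28,0,0,0,80]])

```text
clock: 20.3
position: [0.5887, -0.2853, 0.2292]
eef_rot: [-2.011, 2.411, -0.005]
wrist_force: [0.4, -0.7, -0.8]
grip_width: 0.0797
finger_force: 0.0
```

apply_moves(series=[[-30,24,0,0,0,0,80],[-35,30,0,0,0,0,80],[-35,30,0,0,0,0,80],[-35,26,0,0,0,0,80],[0,0,0,0,0,0,80],[0,0,0,0,0,0,80]])

```text
clock: 21.05
position: [0.4539, -0.1751, 0.2269]
eef_rot: [-2.012, 2.411, -0.003]
wrist_force: [-0.2, 1.6, -0.5]
grip_width: 0.0798
finger_force: 0.0
```

Run:
```python
from m import *
c=cam('wrist');save(c,'wrist4');print(manip.observe()['position'])
```

```text
[ 0.454  -0.1752  0.2264]
```

View pics/wrist4.png

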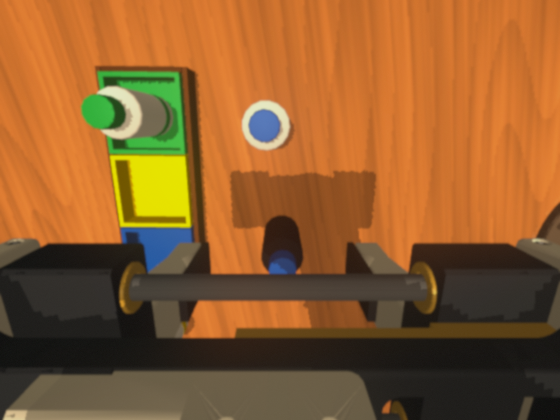

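Green bottle stands upright in its cell; fresh blue's cap is at (265,125), shoulder ring (266,125).

Run:
```python
from m import *
c=cam('wrist')
print('fb',ray(c,265,125,.115)[:2],ray(c,266,125,.086)[:2])
```

```text
fb [ 0.4521 -0.2493] [ 0.4524 -0.2493]
```

apply_moves(series=[[0,-24,0,0,0,0,80],[-1,-25,0,0,0,0,80],[-1,-25,0,0,0,0,80],[0,0,-30,0,0,0,80],[0,0,-40,0,0,0,80],[0,0,-40,0,0,0,80],[0,0,-37,0,0,0,80],[0,0,-21,0,0,0,80],[0,0,0,0,0,0,80],[0,0,0,0,0,0,80]])

```text
clock: 22.4
position: [0.452, -0.2495, 0.0581]
eef_rot: [-2.012, 2.413, -0.001]
wrist_force: [0.2, 0.1, 0.2]
grip_width: 0.0802
finger_force: 0.0
```

apply_moves(series=[[0,0,0,0,0,0,60],[0,0,0,0,0,0,55],[0,0,0,0,0,0,50],[0,0,0,0,0,0,44],[0,0,0,0,0,0,40],[0,0,0,0,0,0,40],[0,0,0,0,0,0,40]])

```text
clock: 23.28
position: [0.4517, -0.2491, 0.0579]
eef_rot: [-2.012, 2.412, -0.001]
wrist_force: [1.4, -0.8, 4.0]
grip_width: 0.0481
finger_force: 15.0
```

apply_moves(series=[[0,0,10,0,0,0,40],[0,0,25,0,0,0,40],[0,0,40,0,0,0,40],[0,0,40,0,0,0,40],[0,0,40,0,0,0,40],[5,5,15,0,0,0,40],[20,16,0,0,0,0,40],[30,25,0,0,0,0,40],[30,25,0,0,0,0,40],[30,25,0,0,0,0,40]])

```text
clock: 24.52
position: [0.5668, -0.1509, 0.2251]
eef_rot: [2.011, -2.411, -0.004]
wrist_force: [0.1, -1.1, -2.5]
grip_width: 0.048
finger_force: 15.0
```

apply_moves(series=[[30,25,0,0,0,0,40],[20,15,0,0,0,0,40],[5,5,0,0,0,0,40],[0,0,0,0,0,0,40],[0,0,0,0,0,0,40]])

```text
clock: 25.15
position: [0.6205, -0.1086, 0.2275]
eef_rot: [2.011, -2.413, -0.001]
wrist_force: [-0.1, -0.6, -2.1]
grip_width: 0.0477
finger_force: 15.0
```

apply_moves(series=[[0,0,-25,0,0,0,40],[0,0,-40,0,0,0,40],[0,0,-40,0,0,0,40],[0,0,-30,0,0,0,40],[0,0,-15,0,0,0,40],[0,0,-4,0,0,0,40],[0,0,-2,0,0,0,40],[0,0,0,0,0,0,40]])

```text
clock: 26.15
position: [0.6219, -0.108, 0.0727]
eef_rot: [-2.011, 2.411, -0.002]
wrist_force: [0.2, 0.3, -1.3]
grip_width: 0.048
finger_force: 15.0
```

apply_moves(series=[[0,0,-1,0,0,0,40],[0,0,-1,0,0,0,40],[0,0,-1,0,0,0,40],[0,0,-1,0,0,0,40],[0,0,0,0,0,0,40]])

```text
clock: 26.78
position: [0.6218, -0.1081, 0.0687]
eef_rot: [-2.012, 2.411, -0.002]
wrist_force: [-1.7, 0.4, 6.1]
grip_width: 0.0479
finger_force: 15.0
```

apply_moves(series=[[0,0,0,0,0,0,50],[0,0,0,0,0,0,54],[0,0,0,0,0,0,60],[0,0,0,0,0,0,70],[0,0,15,0,0,0,76],[0,0,35,0,0,0,76],[0,0,40,0,0,0,76],[0,0,40,0,0,0,80],[0,0,28,0,0,0,80]])

```text
clock: 27.9
position: [0.6217, -0.1081, 0.2291]
eef_rot: [-2.011, 2.41, -0.003]
wrist_force: [-0.7, -0.2, 0.1]
grip_width: 0.0801
finger_force: 0.0
```

apply_moves(series=[[4,24,0,0,0,0,80],[6,40,0,0,0,0,80],[6,40,0,0,0,0,80],[6,40,0,0,0,0,80],[6,40,0,0,0,0,80],[0,0,0,0,0,0,80],[0,0,0,0,0,0,80]])

```text
clock: 28.78
position: [0.6491, 0.076, 0.2263]
eef_rot: [-2.013, 2.412, -0.0]
wrist_force: [0.5, 0.9, 0.4]
grip_width: 0.0799
finger_force: 0.0
```

Run:
```python
from m import *
c=cam('wrist');save(c,'wrist5');print(manip.observe()['position'])
p,s=blob(c,265,125,'yellow',40);print(p,s,ray(c,*p,.115)[:2])
```

```text
[0.6491 0.0755 0.2262]
[261.4579 130.4257] 808 [0.6512 0.0059]
```

View pics/wrist5.png

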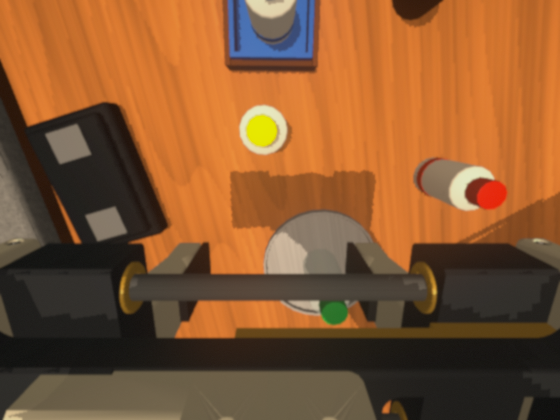

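Yellow cap at (261,130); the blue bottle stands in its cell at the top, the empty still stands on the tray (335,310).

apply_moves(series=[[1,-25,0,0,0,0,80],[1,-25,0,0,0,0,80],[0,-20,0,0,0,0,80],[0,0,-30,0,0,0,80],[0,0,-40,0,0,0,80],[0,0,-40,0,0,0,80],[0,0,-37,0,0,0,80],[0,0,-21,0,0,0,80],[0,0,0,0,0,0,80],[0,0,0,0,0,0,80]])

```text
clock: 30.08
position: [0.652, 0.0056, 0.0588]
eef_rot: [-2.011, 2.412, -0.001]
wrist_force: [-0.5, 0.7, 0.6]
grip_width: 0.0801
finger_force: 0.0
```

apply_moves(series=[[0,0,0,0,0,0,60],[0,0,0,0,0,0,55],[0,0,0,0,0,0,50],[0,0,0,0,0,0,44],[0,0,0,0,0,0,40],[0,0,0,0,0,0,40],[0,0,0,0,0,0,40]])

```text
clock: 30.95
position: [0.6514, 0.006, 0.0578]
eef_rot: [-2.012, 2.412, -0.0]
wrist_force: [-0.5, 1.2, 3.8]
grip_width: 0.0473
finger_force: 15.0
```

apply_moves(series=[[0,0,10,0,0,0,40],[0,0,25,0,0,0,40],[0,0,40,0,0,0,40],[0,0,40,0,0,0,40],[0,0,40,0,0,0,40],[-1,-6,15,0,0,0,40],[-5,-22,0,0,0,0,40],[-8,-35,0,0,0,0,40],[-8,-35,0,0,0,0,40],[-8,-35,0,0,0,0,40]])

```text
clock: 32.2
position: [0.6193, -0.1289, 0.2254]
eef_rot: [2.01, -2.411, -0.004]
wrist_force: [-0.1, 0.3, -2.2]
grip_width: 0.0474
finger_force: 15.0
```

apply_moves(series=[[-8,-35,0,0,0,0,40],[-6,-25,0,0,0,0,40],[-2,-10,0,0,0,0,40],[0,0,0,0,0,0,40],[0,0,0,0,0,0,40]])

```text
clock: 32.83
position: [0.6051, -0.1966, 0.227]
eef_rot: [2.012, -2.412, -0.001]
wrist_force: [0.4, -0.5, -2.1]
grip_width: 0.0476
finger_force: 15.0
```

apply_moves(series=[[0,0,-25,0,0,0,40],[0,0,-40,0,0,0,40],[0,0,-40,0,0,0,40],[0,0,-30,0,0,0,40],[0,0,-15,0,0,0,40],[0,0,-4,0,0,0,40],[0,0,-2,0,0,0,40],[0,0,0,0,0,0,40]])

```text
clock: 33.83
position: [0.6059, -0.197, 0.0726]
eef_rot: [-2.012, 2.411, -0.002]
wrist_force: [0.5, 0.3, -1.4]
grip_width: 0.0476
finger_force: 15.0
```

apply_moves(series=[[0,0,-1,0,0,0,40],[0,0,-1,0,0,0,40],[0,0,-1,0,0,0,40],[0,0,-1,0,0,0,40],[0,0,0,0,0,0,40]])

```text
clock: 34.45
position: [0.6054, -0.1971, 0.0688]
eef_rot: [-2.013, 2.412, -0.001]
wrist_force: [-3.0, 1.5, 7.7]
grip_width: 0.0472
finger_force: 15.0
```

apply_moves(series=[[0,0,0,0,0,0,50],[0,0,0,0,0,0,54],[0,0,0,0,0,0,60],[0,0,0,0,0,0,70],[0,0,15,0,0,0,76],[0,0,35,0,0,0,76],[0,0,40,0,0,0,76],[0,0,40,0,0,0,80],[0,0,28,0,0,0,80]])

```text
clock: 35.58
position: [0.6057, -0.1972, 0.2291]
eef_rot: [-2.011, 2.411, -0.004]
wrist_force: [-0.7, -0.9, -0.8]
grip_width: 0.0802
finger_force: 0.0
```

apply_moves(series=[[-20,20,5,0,0,0,80],[-20,30,5,0,0,0,80],[-20,40,5,0,0,0,80],[-10,40,5,0,0,0,80],[0,40,0,0,0,0,80],[0,20,0,0,0,0,80],[0,0,0,0,0,0,80],[0,0,0,0,0,0,80]])

```text
clock: 36.58
position: [0.5352, -0.0073, 0.2462]
eef_rot: [-2.012, 2.412, -0.001]
wrist_force: [0.4, -0.6, -0.0]
grip_width: 0.0801
finger_force: 0.0
```

Run:
```python
from m import *
a,b=cam('scene'),cam('side')
cv2.imwrite('pics/end.png',np.hstack([a['pixels'][60:,120:400],b['pixels'][60:,120:400]])[...,::-1])
```

```text
(no output)
```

View pics/end.png

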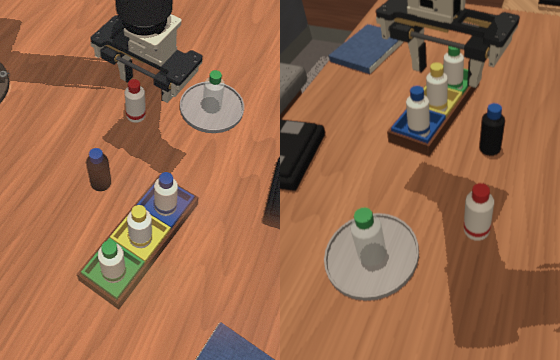

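All three bottles stand in cells of their colour (left crop: green (112,260), yellow (140,226), blue (166,192)). The empty is on the tray (212,92), and both guest bottles are untouched.

```bash
python3 -c "
from cell import manip
print(manip.sign_off())"
```

```text
the job is handed in; nothing more can be done
None
```

The job is handed in: the empty was moved to the service tray first, then the green, blue and yellow bottles were set upright in their matching compartments, and the guest's two bottles were left alone (about 37 s on the robot's clock).

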